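# Hang the ear defenders on the rail and book each colour on the batch counter

### The arm

A 7-joint arm with a two-finger parallel gripper is mounted at the origin on a cart in front of the work surface, level with it; the furniture and walls round the work are solid. World frame = base frame: x ahead of the robot, y to its left, z up, the work surface at z = 0. Lengths are in m, angles in rad, forces in N, time in s.
With the tool pointing down it reaches from about 0.4 to 0.85 m from the base axis. Payload 4.5 kg.
Tool frame: the origin (TCP) lies on the centre line of the jaws, within the pads' length; the fingertips stand r.tip_reach ahead of it and the grasp point (between the pads) lies 3 mm ahead of it (r.tip_reach is the distance from the TCP to the fingertips, in m); z points along the fingers, y is the line along which they close (so a half turn about z gives the same grasp; the last joint's range is limited). The gripper opens to 88 mm and grips with 3 to 60 N. Pads are 18 mm wide; open, the fingers measure 123 mm over their backs; the gripper's body (75 mm by 187 mm) begins 45 mm behind the grasp point.
Start: joints at [0.034, 0.689, -0.195, 1.565, 0.157, 0.902, -0.215], TCP at [0.625, 0, 0.261] pointing down, gripper open.
Joint ranges: [-3.01, 3.01], [-0.46, 2.08], [-1.47, 1.51], [0.13, 2.56], [-1, 4.14], [0.04, 2.09], [-2.66, 2.66]. Speed limits (rad/s): [2.57, 2.57, 3.14, 3.14, 3.14, 3.14, 3.14].

### API

Orientations are given as a unit quaternion [x, y, z, w].
In Python, from plant import readout, eyes, ticket, r gives the robot as it stands. The module is installed in compiled form; this text tells all that it offers.
- The arm moves only by the tool carry_out, never from a script. Its argument "motion" is a list that holds one entry, the list of rows, each a list of 7 numbers: the shift along the tool's x, y, z in mm, then the turn, a rotation vector about the tool's x, y, z in rad, then the opening in per cent of the stroke, from 0 (shut) to 100 (fully open). In form: [[[dx, dy, dz, ax, ay, az, claw], ...]]. A call has 1 to 8 rows; each row shifts and turns the commanded pose from where the row before left it, along the tool's axes as they then stand; what a row does not reach is not made up. A row lasts 1/10 s, in which the tool goes at most 50 mm and 8.59 degrees, less where a joint would pass 70% of its speed; a pose out of reach is approached as far as the arm can. A call is refused whole if a number of a shift passes 50 or a number of a turn 0.15, either way. A call with a gripper value outside its range is refused whole. The fingers move at their own pace and stop on an object; "squeeze" is the grip in N (left out, the last holds). Time passes only in rows, so rows that do not move let the fingers close. It gives the time, the measured TCP pose, the force and the opening at its end, in the units of the state.
- readout.get_state(): the state, without advancing time (a new reading comes with each control period).
- eyes.snapshot(name): name is "scene" or "top" or "wrist"; returns a dict with "pixels" (384x512x3 uint8, red, green, blue), "K" (3x3 intrinsics, pixels), "origin" and "attitude" of the camera in the world. Camera axes: x right, y down, z forward; pixel columns grow to the right and rows downward; lengths in m; the calibration is good to about 2 mm. The wrist camera is an equidistant fisheye: a pixel r from the principal point sees the ray r / f radians off the axis. A picture is of the moment at which its call begins. There is no depth.
- ticket.finish_job(): hands the job in, once; it reports no verdict.
The state is a dict: "clock": time; "q": joint angles; "qd": joint speeds; "joint_torque": joint torques, N m; "tool_pos": TCP position; "eef_rot": TCP orientation; "contact_force": force on the tool from outside, world axes, zero at the start; "moment": the same for the moment, N m; "opening": opening from 0.0 (shut) to 1.0 (fully open).
Only numpy, scipy, OpenCV 4.12 (cv2) and the standard library are available. Lean on these libraries where they do the work, as an engineer would, in place of code of your own. Each camera call takes 0.05 s, during which the arm holds its last target. There are 200 camera calls.

### The job

The inspected ear defenders go back on the hanging rail: first drape all the blue sets over the bar by their headbands, one cup on each side of the bar, and with none of the orange sets hung yet book them by swinging the counter's sprung lever fully to its stop and letting it spring home. Then hang all the orange sets beside them in the same way and book those with another full stroke of the lever. Leave every set hanging free and still on the bar and the other things on the bench undisturbed.

Things in the scene. Friction and masses are not known exactly. Their poses are not given: they have to be found in the camera images.
- blue_1: set of ear defenders with blue cups, standing; rigid, 104 mm over the cups (own x), 56 mm deep (own y), 0.2 kg. Headband arch in own x-z plane; its top is a black crown pad, 40 mm along x, 30 mm wide along y, 88 to 106 mm above the origin: grip there from above across the 30 mm. Open below the crown between the cups (inner faces x = -24 and +24 mm). Origin: centre of underside. May be absent.
- blue_1_crown (a point): middle of the underside of the crown of blue_1, 88 mm above its origin: the face that rests on the bar
- blue_2: set of ear defenders with blue cups, standing; rigid, 104 mm over the cups (own x), 56 mm deep (own y), 0.2 kg. Headband arch in own x-z plane; its top is a black crown pad, 40 mm along x, 30 mm wide along y, 88 to 106 mm above the origin: grip there from above across the 30 mm. Open below the crown between the cups (inner faces x = -24 and +24 mm). Origin: centre of underside. May be absent.
- blue_2_crown (a point): middle of the underside of the crown of blue_2, 88 mm above its origin: the face that rests on the bar
- blue_3: set of ear defenders with blue cups, standing; rigid, 104 mm over the cups (own x), 56 mm deep (own y), 0.2 kg. Headband arch in own x-z plane; its top is a black crown pad, 40 mm along x, 30 mm wide along y, 88 to 106 mm above the origin: grip there from above across the 30 mm. Open below the crown between the cups (inner faces x = -24 and +24 mm). Origin: centre of underside. May be absent.
- blue_3_crown (a point): middle of the underside of the crown of blue_3, 88 mm above its origin: the face that rests on the bar
- orange_1: set of ear defenders with orange cups, standing; rigid, 104 mm over the cups (own x), 56 mm deep (own y), 0.2 kg. Headband arch in own x-z plane; its top is a black crown pad, 40 mm along x, 30 mm wide along y, 88 to 106 mm above the origin: grip there from above across the 30 mm. Open below the crown between the cups (inner faces x = -24 and +24 mm). Origin: centre of underside. May be absent.
- orange_1_crown (a point): middle of the underside of the crown of orange_1, 88 mm above its origin: the face that rests on the bar
- orange_2: set of ear defenders with orange cups, standing; rigid, 104 mm over the cups (own x), 56 mm deep (own y), 0.2 kg. Headband arch in own x-z plane; its top is a black crown pad, 40 mm along x, 30 mm wide along y, 88 to 106 mm above the origin: grip there from above across the 30 mm. Open below the crown between the cups (inner faces x = -24 and +24 mm). Origin: centre of underside. May be absent.
- orange_2_crown (a point): middle of the underside of the crown of orange_2, 88 mm above its origin: the face that rests on the bar
- rail: hanging rail fixed to the bench: a round steel bar of 16 mm diameter along its own y, the top of the bar 200 mm above the origin, on two posts at y = -195 and +195 mm (14 mm; 90 x 36 x 8 mm feet). Room for five sets side by side, 70 mm apart (y = -140 .. 140 mm). Origin: on the bench under the middle of the bar
- counter: grey batch counter fixed to the bench, 100 x 92 mm base plate, housing 76 x 66 x 76 mm; the steel advance lever lies on its top. Origin: centre of the underside
- advance_lever (a joint): angle of the counter's sprung advance lever, rad: 0 at rest (home stop), 1.0 at its far stop; it grows counter-clockwise seen from above. The spring drives it home by itself when let go; at the knob it takes about 2 N to start and 7 N at the stop
- lever_pivot (a point): on the lever's vertical pivot axis, 93 mm above the bench
- lever_knob (a point): in the middle of the part to grip of the lever's red upright knob (cylinder of 16 mm diameter, from 93 to 131 mm above the bench), 75 mm from the pivot axis; this point is at 117 mm and moves with the lever
- housing_a: light grey stepped round housing, 45 mm, 31 mm high, a bystander behind the rail; origin: centre of the underside
- housing_b: light grey stepped round housing, 45 mm, 34 mm high, a bystander behind the rail; origin: centre of the underside
- grease_tin: round tin with lid, 54 mm, 36 mm high, a bystander behind the rail; origin: centre of the underside
- oil_bottle: small clear oil bottle with a needle, 28 mm, 112 mm high, a bystander behind the rail; origin: centre of the underside

How it is judged:
On the way, in this order (a step that is already met when the one before it is completed fails the run):
1. all blue sets hang on the bar, let go, and the orange sets still stand on the bench (z of blue_1_crown in the frame of rail between 0.19 and 0.22 m and x of blue_1_crown in the frame of rail between -0.03 and 0.03 m and y of blue_1_crown in the frame of rail between -0.185 and 0.185 m and angle between each of blue_1, blue_2, blue_3's own z axis and vertical below 0.5 rad and contact force between each of blue_1, blue_2, blue_3 and the fingers below 0.1 N and z of blue_2_crown in the frame of rail between 0.19 and 0.22 m and x of blue_2_crown in the frame of rail between -0.03 and 0.03 m and y of blue_2_crown in the frame of rail between -0.185 and 0.185 m and z of blue_3_crown in the frame of rail between 0.19 and 0.22 m and x of blue_3_crown in the frame of rail between -0.03 and 0.03 m and y of blue_3_crown in the frame of rail between -0.185 and 0.185 m and height (world z) of each of orange_1, orange_2 below 0.06 m), for 0.3 s.
2. the lever is swung to its stop (over 0.93 rad) while the blue sets hang and no orange set does (all of step 1 and value of joint advance_lever above 0.93 rad), for 0.05 s.
3. the lever is back home (under 0.08 rad) (value of joint advance_lever below 0.08 rad), for 0.2 s.
4. all orange sets hang on the bar too, let go (z of blue_1_crown in the frame of rail between 0.19 and 0.22 m and x of blue_1_crown in the frame of rail between -0.03 and 0.03 m and y of blue_1_crown in the frame of rail between -0.185 and 0.185 m and angle between each of blue_1, blue_2, blue_3, orange_1, orange_2's own z axis and vertical below 0.5 rad and contact force between each of blue_1, blue_2, blue_3, orange_1, orange_2 and the fingers below 0.1 N and z of blue_2_crown in the frame of rail between 0.19 and 0.22 m and x of blue_2_crown in the frame of rail between -0.03 and 0.03 m and y of blue_2_crown in the frame of rail between -0.185 and 0.185 m and z of blue_3_crown in the frame of rail between 0.19 and 0.22 m and x of blue_3_crown in the frame of rail between -0.03 and 0.03 m and y of blue_3_crown in the frame of rail between -0.185 and 0.185 m and z of orange_1_crown in the frame of rail between 0.19 and 0.22 m and x of orange_1_crown in the frame of rail between -0.03 and 0.03 m and y of orange_1_crown in the frame of rail between -0.185 and 0.185 m and z of orange_2_crown in the frame of rail between 0.19 and 0.22 m and x of orange_2_crown in the frame of rail between -0.03 and 0.03 m and y of orange_2_crown in the frame of rail between -0.185 and 0.185 m), for 0.3 s.
5. the lever is swung to its stop again while all sets hang (all of step 4 and value of joint advance_lever above 0.93 rad), for 0.05 s.
6. the lever is back home (value of joint advance_lever below 0.08 rad), for 0.2 s.
At the end, for the whole second after the job is handed in: Every set hangs on the bar, let go and at rest (under 0.06 m/s): its crown underside within 30 mm sideways of the bar and from 10 mm below to 20 mm above the bar's top, between the posts (within 185 mm of the rail's middle), upright within 0.5 rad; the lever is home (under 0.08 rad) (all of step 4 and linear speed of each of blue_1, blue_2, blue_3, orange_1, orange_2 below 0.06 m/s and value of joint advance_lever below 0.08 rad); the robot touches nothing.
It fails at once if a bystander (housing, grease tin, oil bottle) is pushed more than 60 mm or knocked over (distance of any of housing_a, housing_b, grease_tin, oil_bottle from where it was at the start of the episode above 0.06 m or angle between any of housing_a, housing_b, grease_tin, oil_bottle's own z axis and vertical above 0.8 rad).
Of blue_1, blue_2, blue_3 only 2 to 3 are there at a start; the rules pass over those that are not, and their reading is None.
Of orange_1, orange_2 only 1 to 2 are there at a start; the rules pass over those that are not, and their reading is None.
At some moment in a run one of blue_1, blue_2, blue_3, orange_1, orange_2 may be knocked a few centimetres aside while the robot is not near it.
Once in a run the grip may slacken for a moment while it holds something.
It also fails if it takes over 210 s, if anything falls off the work surface, if the arm or the gripper's body presses on something with over 40 N, if the wrist force passes 120 N, or if a joint passes its speed limit or range.

## Working session

There is one attempt and no reset: what is moved stays moved. The work goes in short steps, Python scripts to look and compute and a tool call to move; the robot and the scene stay as the last step left them, time stands still between calls to the robot, and variables do not carry over. Pictures are saved under pics/ and viewed, on a budget of 14 in all, crops included, one or two more only if the job needs it, and the job is handed in when it is done.

Besides the shell and the picture viewer there is one more tool, called after "Request:" as name(argument=value, ...) on one line, values as JSON. carry_out: Moves the arm, as the interface text tells. Its arguments: {"type":"object","properties":{"motion":{"type":"array","items":{"type":"array","items":{"type":"array","items":{"type":"number"}}}},"squeeze":{"type":"number"}},"required":["motion"]}

```bash
mkdir -p pics; cat > h.py <<'E'
from plant import readout, eyes, ticket, r
import numpy as np, cv2
from scipy.spatial.transform import Rotation as R
def rot(a):
    a=np.array(a,float)
    return a if a.shape==(3,3) else R.from_quat(a).as_matrix()
def snap(n,f=None):
    s=eyes.snapshot(n)
    if f: cv2.imwrite('pics/'+f,s['pixels'][:,:,::-1])
    return s
def ray(s,u,v):
    K=np.array(s['K']); d=rot(s['attitude'])@np.array([(u-K[0,2])/K[0,0],(v-K[1,2])/K[1,1],1]); return np.array(s['origin']),d
def onz(s,u,v,z):
    o,d=ray(s,u,v); return o+d*(z-o[2])/d[2]
def proj(s,p):
    K=np.array(s['K']); c=rot(s['attitude']).T@(np.array(p)-np.array(s['origin'])); return (K@c/c[2])[:2]
E
python3 - <<'E'
from h import *
print(readout.get_state(), r.tip_reach)
for n in('scene','top'):
    s=snap(n,n+'0.png'); print(n,s['K'],s['origin'],s['attitude'])
a=cv2.imread('pics/scene0.png');b=cv2.imread('pics/top0.png')
E
```

```text
{'clock': 0.0, 'q': array([ 0.0338034 ,  0.68996337, -0.19451112,  1.56636296,  0.15730563,
        0.90249246, -0.2150982 ]), 'qd': array([ 0.00097741,  0.00027583, -0.00018136, -0.00019511, -0.00161548,
        0.00075772, -0.00043045]), 'joint_torque': array([ 3.38560185e-04, -5.27571630e+01, -1.26686912e+00, -1.53434461e+01,
       -5.26333472e-02,  6.56995355e-03,  1.65937727e-04]), 'tool_pos': array([ 6.24399930e-01, -5.22112661e-05,  2.59917744e-01]), 'eef_rot': array([ 7.07075928e-01,  7.07137038e-01, -6.96549821e-04, -5.96401407e-04]), 'contact_force': array([-1.07538998, -0.3440768 ,  0.84790645]), 'moment': array([ 0.00524098, -0.04044105,  0.01524373]), 'opening': 0.9991229273582434} 0.022
scene [[351.67390831   0.         247.5804093 ]
 [  0.         351.67390831 189.12329915]
 [  0.           0.           1.        ]] [ 0.05040726 -0.30279722  0.65924341] [ 0.78249365 -0.47157413  0.20035158 -0.35380895]
top [[490.47234085   0.         249.48078205]
 [  0.         490.47234085 193.38645385]
 [  0.           0.           1.        ]] [0.40346534 0.0064242  1.2670717 ] [-0.70124207  0.708047   -0.0636016   0.05370144]
```

View pics/scene0.png

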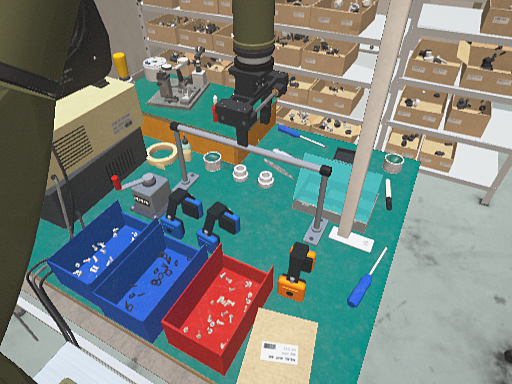

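View pics/top0.png

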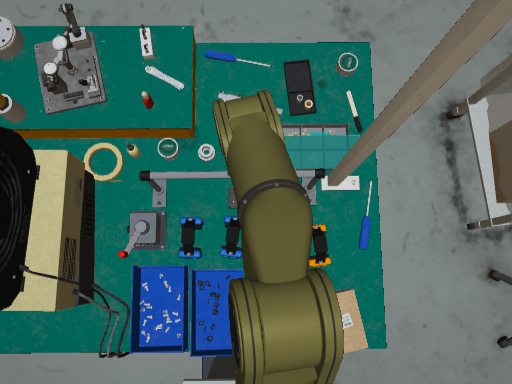

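Two blue sets (top view about (190,237) and (232,237)), one orange (320,245), the rail bar across (150..320,175), and the lever knob at (122,254). I'll zoom in on the top view and measure.

```bash
python3 - <<'E'
from h import *
a=cv2.imread('pics/top0.png')[155:275,100:360]; a=cv2.resize(a,None,fx=3,fy=3,interpolation=cv2.INTER_CUBIC); cv2.imwrite('pics/topc.png',a)
s=snap('top');s2=snap('scene')
def blobs(s,lo,hi,amin):
    h=cv2.cvtColor(s['pixels'],cv2.COLOR_RGB2HSV); m=cv2.inRange(h,lo,hi)
    n,l,st,c=cv2.connectedComponentsWithStats(m)
    for i in range(1,n):
        if st[i,4]>amin: print(st[i],c[i].round(1),onz(s,*c[i],0.04).round(3))
for nm,q in(('top',s),('scene',s2)):
    print(nm,'blue');blobs(q,(100,150,60),(125,255,255),25)
    print('orange');blobs(q,(8,170,120),(20,255,255),25)
    print('red');blobs(q,(0,170,100),(5,255,255),15)
for uv in((190,237),(232,237)): print(onz(s,*uv,.106))
for uv in((150,175),(320,175)): print(onz(s,*uv,.2))
print(onz(s,122,254,.131),onz(s,141,228,.09))
E
```

```text
top blue
[205  50  31  12 243] [219.5  55.6] [0.981 0.064 0.04 ]
[180 217  23   9 108] [191.5 220.1] [0.542 0.134 0.04 ]
[224 216  11   7  46] [227.7 218.6] [0.545 0.043 0.04 ]
[359 216  12  33 280] [364.4 232.8] [ 0.506 -0.299  0.04 ]
[220 248  22  10 126] [230.8 253.5] [0.458 0.036 0.04 ]
[178 250  24   9 130] [189.9 254.5] [0.456 0.138 0.04 ]
[ 129  266   56   87 3474] [160.  307.1] [0.33  0.209 0.04 ]
[ 193  269   50   82 2739] [212.9 308.7] [0.325 0.08  0.04 ]
[191 270   1  60  60] [191.  299.5] [0.347 0.134 0.04 ]
[190 335   2  21  32] [190.3 346. ] [0.238 0.134 0.04 ]
[192 354  41   3  84] [212.  354.8] [0.217 0.082 0.04 ]
orange
[313 225  13   6  47] [320.6 226.9] [ 0.522 -0.19   0.04 ]
[309 258  22   9 106] [319.2 262.5] [ 0.434 -0.183  0.04 ]
red
[143  94   7  11  28] [146.   99.9] [0.859 0.256 0.04 ]
[118 251   7   6  34] [121.1 253.6] [0.461 0.308 0.04 ]
scene blue
[278 125  22  12 124] [288.5 130.6] [0.956 0.051 0.04 ]
[185 197  18  21 125] [196.2 205. ] [0.538 0.121 0.04 ]
[   47   200   172   143 11798] [131. 267.] [0.318 0.138 0.04 ]
[224 211  16  22 127] [234.3 220.1] [0.537 0.01  0.04 ]
[347 274  25  34 401] [359.1 290.6] [ 0.486 -0.304  0.04 ]
orange
[248 104  28  42 415] [261. 129.] [0.925 0.134 0.04 ]
[141 116  35  29 579] [157.5 129.6] [0.771 0.435 0.04 ]
[184 133  66  32 756] [215.7 148.7] [0.766 0.207 0.04 ]
[307 251   9  20  59] [311.8 258.3] [ 0.517 -0.194  0.04 ]
[278 276  28  26 395] [291.  289.4] [ 0.426 -0.184  0.04 ]
red
[212 105   6  16  48] [214.3 113.8] [0.939 0.322 0.04 ]
[112 175   9  15  82] [115.7 181.8] [0.512 0.369 0.04 ]
[214 243   8  10  22] [218.2 247.9] [0.448 0.    0.04 ]
[ 161  254  113  121 5476] [223.1 314.3] [ 0.317 -0.092  0.04 ]
[0.49480029 0.13065031 0.106     ]
[0.49383549 0.03151054 0.106     ]
[0.6254314  0.21029165 0.2       ]
[ 0.62240043 -0.16685551  0.2       ]
[0.4553931  0.28332004 0.131     ] [0.51876679 0.24988875 0.09      ]
```

View pics/topc.png

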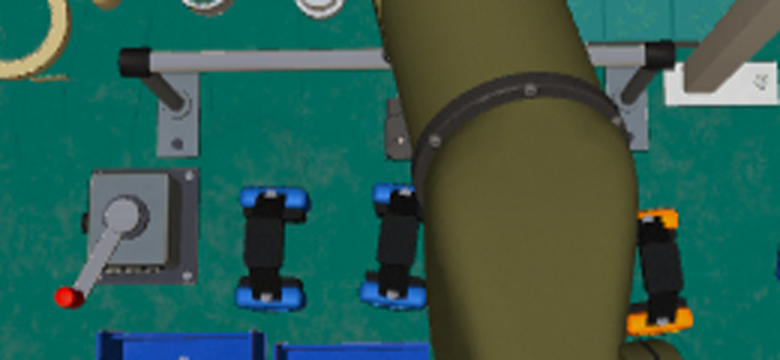

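Request:
carry_out(motion=[[[0, 0, -10, 0, 0, 0.15, 100], [0, 0, -10, 0, 0, 0.15, 100], [0, 0, -10, 0, 0, 0.15, 100], [0, 0, -10, 0, 0, 0.15, 100], [0, 0, -10, 0, 0, 0.15, 100], [0, 0, -10, 0, 0, 0.15, 100], [0, 0, -10, 0, 0, 0.15, 100], [0, 0, 0, 0, 0, 0.15, 100]]])

```text
clock: 1.0
tool_pos: [0.6256, 0.0001, 0.332]
eef_rot: [0.983, 0.181, 0.001, 0.0]
contact_force: [-0.3, 0.3, 0.3]
opening: 1.002
```

Request:
carry_out(motion=[[[0, 0, 0, 0, 0, 0.15, 60], [0, 0, 0, 0, 0, 0.15, 60], [0, 0, 0, 0, 0, 0.07, 60], [0, -40, 0, 0, 0, 0, 60], [0, -40, 0, 0, 0, 0, 60], [0, -40, 0, 0, 0, 0, 60], [0, 0, 0, 0, 0, 0, 60]]])

```text
clock: 1.7
tool_pos: [0.6239, 0.1291, 0.3298]
eef_rot: [1.0, 0.006, -0.001, -0.003]
contact_force: [0.1, 0.7, -0.6]
opening: 0.6
```

```bash
cat >> h.py <<'E'
def tri(s1,p1,s2,p2):
    (a,d),(b,e)=ray(s1,*p1),ray(s2,*p2)
    t=np.linalg.lstsq(np.c_[d,-e],b-a,rcond=None)[0]; P,Q=a+t[0]*d,b+t[1]*e
    return (P+Q)/2,np.linalg.norm(P-Q)
def pad(s,p,w=30,vmax=60):
    "dark blob round the projection of p"
    u,v=proj(s,p).round().astype(int); g=s['pixels'].max(2)[max(v-w,0):v+w,max(u-w,0):u+w]
    m=(g<vmax).astype(np.uint8); n,l,st,c=cv2.connectedComponentsWithStats(m)
    return [(st[i].tolist(),(c[i]+[max(u-w,0),max(v-w,0)]).round(1)) for i in range(1,n) if st[i,4]>20]
def st():
    t=readout.get_state(); print('t',round(t['clock'],2),'tcp',np.round(t['tool_pos'],4),'F',np.round(t['contact_force'],1),'open',round(t['opening'],3)); R_=rot(t['eef_rot']); print('tool x',R_[:,0].round(3),'z',R_[:,2].round(3)); return t
E
python3 - <<'E'
from h import *
t=st(); print(t['q'].round(2))
s=snap('top','top1.png');s2=snap('scene')
for p in((.495,.131,.106),(.494,.0315,.106),(.48,-.175,.106)):
    for q in(s,s2): print(proj(q,p).round(0),pad(q,p,22))
a=s['pixels'][:,:,::-1][155:275,100:360]; b=s2['pixels'][:,:,::-1][150:320,100:340]
a=cv2.resize(a,(720,332),interpolation=cv2.INTER_CUBIC);b=cv2.resize(b,(360,255),interpolation=cv2.INTER_CUBIC)
o=np.zeros((590,720,3),np.uint8);o[:332]=a;o[334:589,:360]=b
w=snap('wrist')['pixels'][:,:,::-1];o[334:589,370:710]=cv2.resize(w,(340,255))
cv2.imwrite('pics/m1.png',o)
E
```

```text
t 1.7 tcp [0.6239 0.1291 0.3298] F [ 0.1  0.7 -0.6] open 0.6
tool x [ 1.     0.012 -0.002] z [-0.002  0.006 -1.   ]
[-0.41  0.65  0.26  1.45 -0.19  1.07 -1.67]
[190. 237.] [([0, 0, 34, 44, 995], array([182.6, 238.2]))]
[179. 195.] [([9, 15, 33, 29, 419], array([181.8, 205.5]))]
[232. 237.] [([12, 3, 23, 36, 450], array([232.4, 235.4]))]
[215. 209.] [([10, 17, 33, 27, 396], array([219.1, 220.9])), ([0, 18, 6, 14, 64], array([195.2, 212.1]))]
[319. 242.] [([7, 7, 25, 36, 469], array([318.1, 244.3]))]
[300. 248.] [([11, 18, 24, 26, 323], array([300.1, 261.3]))]
```

View pics/m1.png

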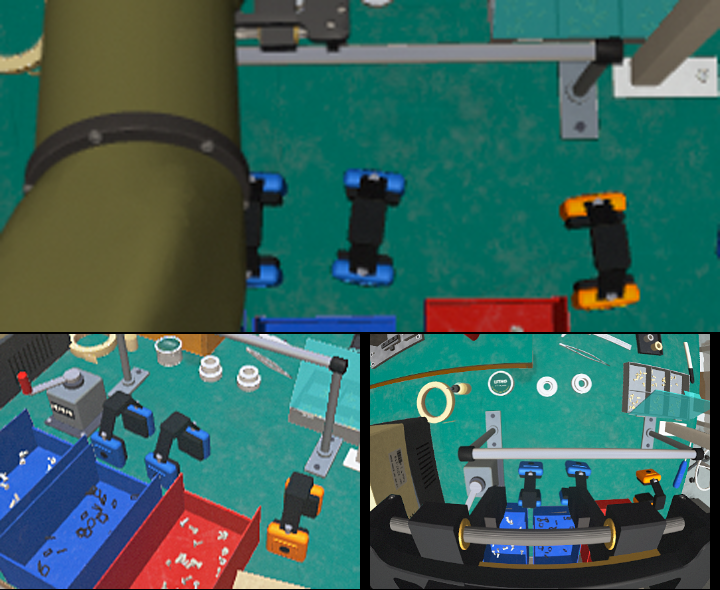

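The picture shows exactly two blue sets, at top-image pixels (188,236) and (232,235), and one orange at (318,244). All are clear of each other. Next: poses and the rail.

```bash
cat >> h.py <<'E'
def cups(s,kind,lo,hi,z=.05):
    h=cv2.cvtColor(s['pixels'],cv2.COLOR_RGB2HSV)
    m=cv2.inRange(h,(98,120,50),(125,255,255)) if kind=='b' else cv2.inRange(h,(6,150,90),(20,255,255))
    n,l,t,c=cv2.connectedComponentsWithStats(m); o=[]
    for i in range(1,n):
        p=onz(s,*c[i],z)
        if t[i,4]>40 and lo[0]<p[0]<hi[0] and lo[1]<p[1]<hi[1]: o.append((p.round(4),c[i].round(1),int(t[i,4])))
    return o
E
python3 - <<'E'
from h import *
s=snap('top'); im0=cv2.imread('pics/top0.png')[:,:,::-1]; s0=dict(s,pixels=im0.copy())
for n,q in(('t0',s0),('now',s)):
  for k in'bo': print(n,k,*cups(q,k,(.42,-.27),(.6,.25)),sep='\n ')
for p in((188,235.7),(232.4,235.4),(318.1,244.3)): print(onz(s,*p,.104).round(4))
# bar centreline (rail caps) at z=.2
for p in((140+0,175),(155,175),(300,174),(317,174.5)): print(p,onz(s,*p,.2).round(4))
g=im0.astype(int)
for u in(165,180,205): print(u,[(v,tuple(im0[v,u])) for v in range(168,184)])
E
```

```text
t0
 b
 (array([0.5412, 0.1325, 0.05  ]), array([191.8, 220.1]), 120)
 (array([0.5447, 0.0405, 0.05  ]), array([228.8, 218.4]), 59)
 (array([0.4576, 0.0365, 0.05  ]), array([230.6, 253.5]), 135)
 (array([0.456 , 0.1361, 0.05  ]), array([190. , 254.6]), 146)
t0
 o
 (array([ 0.5214, -0.1866,  0.05  ]), array([320. , 226.8]), 51)
 (array([ 0.4339, -0.1814,  0.05  ]), array([319.1, 262.3]), 120)
now
 b
 (array([0.5388, 0.116 , 0.05  ]), array([198.5, 221. ]), 60)
 (array([0.5419, 0.0253, 0.05  ]), array([234.9, 219.4]), 107)
 (array([0.4576, 0.0365, 0.05  ]), array([230.6, 253.5]), 135)
 (array([0.4567, 0.1197, 0.05  ]), array([196.7, 254.2]), 69)
now
 o
 (array([ 0.518 , -0.1691,  0.05  ]), array([313. , 228.3]), 106)
 (array([ 0.4337, -0.1791,  0.05  ]), array([318.2, 262.4]), 129)
[0.4981 0.1356 0.104 ]
[0.4978 0.0306 0.104 ]
[ 0.4747 -0.1721  0.104 ]
(140, 175) [0.6256 0.2324 0.2   ]
(155, 175) [0.6253 0.1992 0.2   ]
(300, 174) [ 0.625  -0.1224  0.2   ]
(317, 174.5) [ 0.6236 -0.1602  0.2   ]
165 [(168, (np.uint8(0), np.uint8(106), np.uint8(91))), (169, (np.uint8(0), np.uint8(105), np.
[... 1741 characters left out ...]
3), np.uint8(89))), (171, (np.uint8(55), np.uint8(88), np.uint8(81))), (172, (np.uint8(138), np.uint8(138), np.uint8(141))), (173, (np.uint8(141), np.uint8(142), np.uint8(151))), (174, (np.uint8(138), np.uint8(140), np.uint8(148))), (175, (np.uint8(138), np.uint8(139), np.uint8(148))), (176, (np.uint8(138), np.uint8(139), np.uint8(144))), (177, (np.uint8(131), np.uint8(129), np.uint8(120))), (178, (np.uint8(34), np.uint8(90), np.uint8(80))), (179, (np.uint8(0), np.uint8(105), np.uint8(93))), (180, (np.uint8(0), np.uint8(104), np.uint8(91))), (181, (np.uint8(0), np.uint8(105), np.uint8(91))), (182, (np.uint8(0), np.uint8(106), np.uint8(92))), (183, (np.uint8(0), np.uint8(105), np.uint8(92)))]
```

Request:
carry_out(motion=[[[-32, -2, 0, 0, 0, 0, 60], [-32, -2, 0, 0, 0, 0, 60], [-32, -2, 0, 0, 0, 0, 60], [-30, -2, 0, 0, 0, 0.054, 60], [0, 0, 40, 0, 0, 0, 60], [0, 0, 40, 0, 0, 0, 60], [0, 0, 40, 0, 0, 0, 60], [0, 0, 0, 0, 0, 0, 60]]])

```text
clock: 2.7
tool_pos: [0.496, 0.1257, 0.2072]
eef_rot: [1.0, -0.028, -0.004, 0.002]
contact_force: [-1.4, 0.7, 0.5]
opening: 0.602
```

```bash
python3 - <<'E'
from h import *
st();s2=snap('scene'); w=snap('wrist')
o=np.zeros((400,800,3),np.uint8); o[:,:400]=cv2.resize(s2['pixels'][130:280,100:250,::-1],(400,400));o[:,400:]=cv2.resize(w['pixels'][100:384,114:398,::-1],(400,400));cv2.imwrite('pics/m2.png',o)
E
```

```text
t 2.7 tcp [0.496  0.1257 0.2072] F [-1.4  0.7  0.5] open 0.602
tool x [ 0.998 -0.056 -0.009] z [-0.009 -0.003 -1.   ]
```

View pics/m2.png

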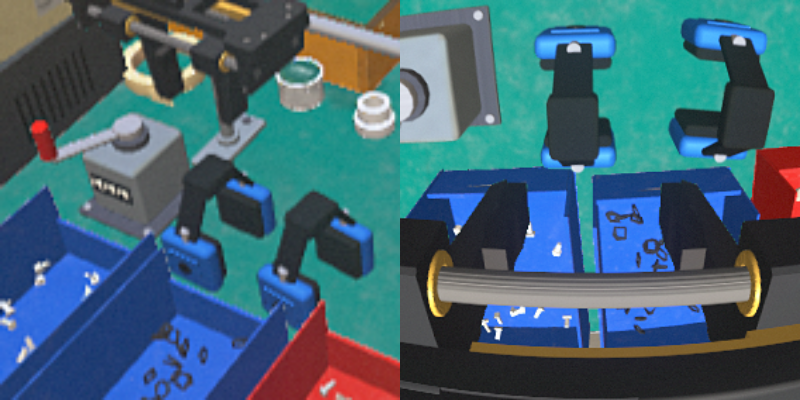

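Wrist view: the crown is about 20 px left of the jaw centre, which is about 10 mm to +y. This agrees with the top-view figure of 0.1355, so I correct and descend.

Request:
carry_out(motion=[[[3, -10, 0, 0, 0, 0, 60], [0, 0, 35, 0, 0, 0, 60], [0, 0, 30, 0, 0, 0, 60], [0, 0, 20, 0, 0, 0, 60], [0, 0, 10, 0, 0, 0, 60], [0, 0, 0, 0, 0, 0, 60]]])

```text
clock: 3.4
tool_pos: [0.5032, 0.1383, 0.116]
eef_rot: [1.0, -0.026, 0.0, -0.0]
contact_force: [0.1, -0.2, 0.4]
opening: 0.603
```

Request:
carry_out(motion=[[[-5, 2, 4, 0, 0, 0, 60], [0, 0, 0, 0, 0, 0, 60], [0, 0, 0, 0, 0, 0, 20], [0, 0, 0, 0, 0, 0, 20], [0, 0, 0, 0, 0, 0, 20], [0, 0, 0, 0, 0, 0, 20], [0, 0, 0, 0, 0, 0, 20], [0, 0, 0, 0, 0, 0, 20]]], squeeze=30)

```text
clock: 4.2
tool_pos: [0.4977, 0.1363, 0.112]
eef_rot: [1.0, -0.027, 0.0, -0.0]
contact_force: [0.4, 0.8, 4.3]
opening: 0.338
```

Request:
carry_out(motion=[[[0, 0, -20, 0, 0, 0, 20], [0, 0, -35, 0, 0, 0, 20], [0, 0, -35, 0, 0, 0, 20], [0, 0, -35, 0, 0, 0, 20], [0, 0, -35, 0, 0, 0, 20], [0, 0, -35, 0, 0, 0, 20], [0, 0, -35, 0, 0, 0, 20], [0, 0, 0, 0, 0, 0.0, 20]]])

```text
clock: 5.0
tool_pos: [0.4994, 0.136, 0.3454]
eef_rot: [1.0, -0.027, 0.004, -0.001]
contact_force: [0.7, 0.5, -1.7]
opening: 0.336
```

Request:
carry_out(motion=[[[0, 0, 0, 0, 0, -0.05, 20], [32, 0, 0, 0, 0, 0, 20], [32, 0, 0, 0, 0, 0, 20], [32, 0, 0, 0, 0, 0, 20], [31, 0, 0, 0, 0, 0, 20], [0, 0, 0, 0, 0, 0, 20], [0, 0, 0, 0, 0, 0, 20]]])

```text
clock: 5.7
tool_pos: [0.6233, 0.1351, 0.3393]
eef_rot: [1.0, -0.002, -0.002, 0.001]
contact_force: [-0.6, 0.1, -2.5]
opening: 0.34
```

```bash
python3 - <<'E'
from h import *
st();s2=snap('scene'); w=snap('wrist')
o=np.zeros((400,800,3),np.uint8); o[:,:400]=cv2.resize(s2['pixels'][50:250,100:300,::-1],(400,400));o[:,400:]=cv2.resize(w['pixels'][100:384,114:398,::-1],(400,400));cv2.imwrite('pics/m3.png',o)
E
```

```text
t 5.7 tcp [0.6233 0.1351 0.3393] F [-0.6  0.1 -2.5] open 0.34
tool x [ 1.    -0.004 -0.004] z [-0.004 -0.001 -1.   ]
```

View pics/m3.png

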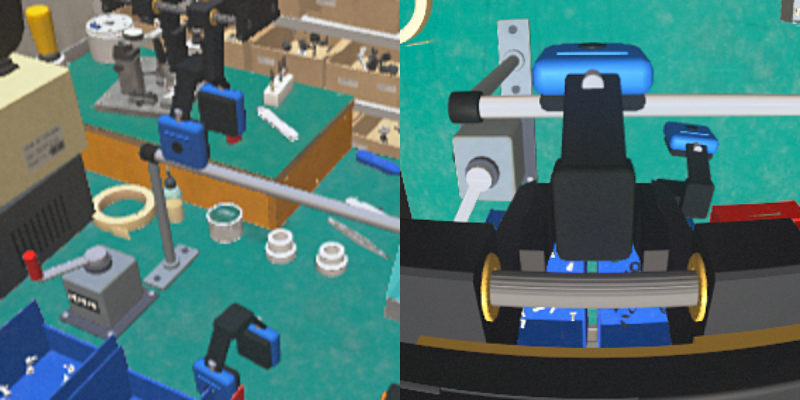

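Request:
carry_out(motion=[[[3, 0, 30, 0, 0, 0, 20], [0, 0, 30, 0, 0, 0, 20], [0, 0, 25, 0, 0, 0, 20], [0, 0, 15, 0, 0, 0, 20], [0, 0, 8, 0, 0, 0, 20], [0, 0, 4, 0, 0, 0, 20], [0, 0, 0, 0, 0, 0, 20], [0, 0, 0, 0, 0, 0, 20]]])

```text
clock: 6.6
tool_pos: [0.6278, 0.1357, 0.2308]
eef_rot: [1.0, -0.002, 0.001, -0.0]
contact_force: [0.6, 0.5, -2.6]
opening: 0.337
```

Request:
carry_out(motion=[[[0, 0, 4, 0, 0, 0, 20], [0, 0, 1, 0, 0, 0, 20], [0, 0, 1, 0, 0, 0, 20], [0, 0, 1, 0, 0, 0, 20], [0, 0, 0, 0, 0, 0, 20]]])

```text
clock: 7.1
tool_pos: [0.6274, 0.1356, 0.2238]
eef_rot: [1.0, -0.002, 0.0, -0.0]
contact_force: [-2.5, -0.0, 5.2]
opening: 0.34
```

Contact is felt (Fz went from -2.6 to +5.2 N), so I release and rise.

Request:
carry_out(motion=[[[0, 0, 0, 0, 0, 0, 60], [0, 0, 0, 0, 0, 0, 60], [0, 0, 0, 0, 0, 0, 60], [0, 0, -15, 0, 0, 0, 60], [0, 0, -35, 0, 0, 0, 60], [0, 0, -35, 0, 0, 0, 60], [0, 0, -30, 0, 0, 0, 60], [0, 0, 0, 0, 0, 0, 60]]])

```text
clock: 7.9
tool_pos: [0.6299, 0.1356, 0.3425]
eef_rot: [1.0, -0.002, 0.005, -0.001]
contact_force: [-0.1, -0.2, 0.4]
opening: 0.601
```

Request:
carry_out(motion=[[[-32, 26, 0, 0, 0, 0, 60], [-32, 26, 0, 0, 0, 0, 60], [-32, 26, 0, 0, 0, 0, 60], [-30, 26, 0, 0, 0, 0.13, 60], [0, 0, 0, 0, 0, 0, 60], [0, 0, 0, 0, 0, 0, 60]]])

```text
clock: 8.5
tool_pos: [0.5006, 0.0317, 0.3375]
eef_rot: [0.998, -0.067, -0.0, -0.0]
contact_force: [0.8, 0.3, -0.5]
opening: 0.602
```

```bash
python3 - <<'E'
from h import *
st();s=snap('top');s2=snap('scene'); w=snap('wrist')
for k in'bo': print(k,*cups(s,k,(.42,-.27),(.6,.25)),sep='\n ')
o=np.zeros((400,800,3),np.uint8); o[:,:400]=cv2.resize(s2['pixels'][80:280,100:300,::-1],(400,400));o[:,400:]=cv2.resize(w['pixels'][100:384,114:398,::-1],(400,400));cv2.imwrite('pics/m4.png',o)
E
```

```text
t 8.5 tcp [0.5006 0.0317 0.3375] F [ 0.8  0.3 -0.5] open 0.602
tool x [ 0.991 -0.133 -0.   ] z [-0.  0. -1.]
b
o
 (array([ 0.518 , -0.1693,  0.05  ]), array([313.1, 228.3]), 106)
 (array([ 0.4336, -0.1789,  0.05  ]), array([318.1, 262.4]), 131)
```

View pics/m4.png

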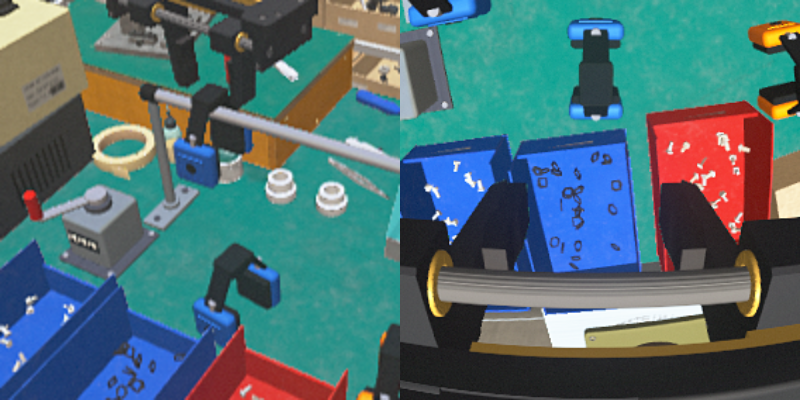

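Blue 1 hangs on the bar. Jaw centre (594) matches blue 2's crown (596), so I descend.

Request:
carry_out(motion=[[[-2, 0, 40, 0, 0, 0, 60], [0, 0, 40, 0, 0, 0, 60], [0, 0, 40, 0, 0, 0, 60], [0, 0, 40, 0, 0, 0, 60], [0, 0, 30, 0, 0, 0, 60], [0, 0, 20, 0, 0, 0, 60], [0, 0, 10, 0, 0, 0, 60], [0, 0, 0, 0, 0, 0, 60]]])

```text
clock: 9.45
tool_pos: [0.499, 0.0328, 0.1164]
eef_rot: [0.998, -0.066, -0.001, -0.0]
contact_force: [-0.3, -0.0, 0.3]
opening: 0.603
```

Request:
carry_out(motion=[[[0, 1, 4, 0, 0, 0, 60], [0, 0, 0, 0, 0, 0, 60], [0, 0, 0, 0, 0, 0, 20], [0, 0, 0, 0, 0, 0, 20], [0, 0, 0, 0, 0, 0, 20], [0, 0, 0, 0, 0, 0, 20], [0, 0, 0, 0, 0, 0, 20], [0, 0, 0, 0, 0, 0, 20]]])

```text
clock: 10.25
tool_pos: [0.4992, 0.0315, 0.1141]
eef_rot: [0.998, -0.066, 0.0, -0.0]
contact_force: [-0.5, 1.8, 5.4]
opening: 0.338
```

Request:
carry_out(motion=[[[0, 0, -20, 0, 0, 0, 20], [0, 0, -35, 0, 0, 0, 20], [0, 0, -35, 0, 0, 0, 20], [0, 0, -35, 0, 0, 0, 20], [0, 0, -35, 0, 0, 0, 20], [0, 0, -35, 0, 0, 0, 20], [0, 0, -35, 0, 0, 0, 20], [0, 0, 0, 0, 0, -0.13, 20]]])

```text
clock: 11.05
tool_pos: [0.501, 0.031, 0.3475]
eef_rot: [1.0, -0.001, 0.004, -0.0]
contact_force: [-0.5, 0.1, -1.5]
opening: 0.337
```

Request:
carry_out(motion=[[[32, 0, 0, 0, 0, 0, 20], [32, 0, 0, 0, 0, 0, 20], [32, 0, 0, 0, 0, 0, 20], [30, 0, 0, 0, 0, 0, 20], [0, 0, 0, 0, 0, 0, 20], [0, 0, 0, 0, 0, 0, 20]]])

```text
clock: 11.65
tool_pos: [0.6242, 0.0306, 0.3425]
eef_rot: [1.0, -0.002, -0.001, 0.0]
contact_force: [-0.0, -0.6, -1.2]
opening: 0.335
```

```bash
python3 - <<'E'
from h import *
st();s2=snap('scene'); w=snap('wrist')
o=np.zeros((400,800,3),np.uint8); o[:,:400]=cv2.resize(s2['pixels'][80:280,100:300,::-1],(400,400));o[:,400:]=cv2.resize(w['pixels'][100:384,114:398,::-1],(400,400));cv2.imwrite('pics/m5.png',o)
E
```

```text
t 11.65 tcp [0.6242 0.0306 0.3425] F [-0.  -0.6 -1.2] open 0.335
tool x [ 1.    -0.004 -0.003] z [-0.003 -0.    -1.   ]
```

View pics/m5.png

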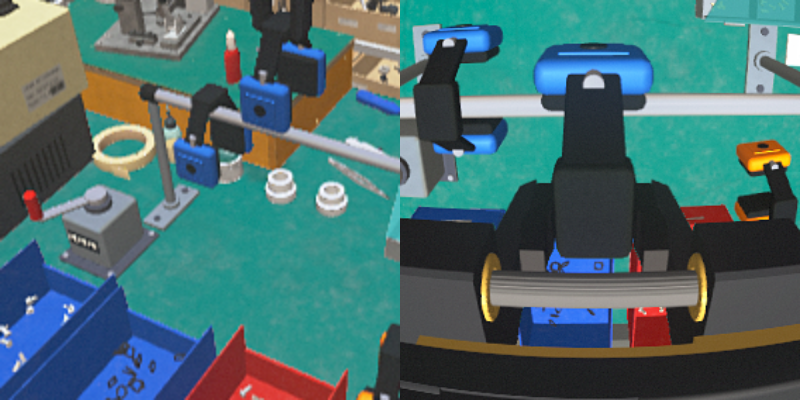

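Blue 2 is held level over the bar and well clear of blue 1. Lowering now.

Request:
carry_out(motion=[[[3, 0, 30, 0, 0, 0, 20], [0, 0, 30, 0, 0, 0, 20], [0, 0, 25, 0, 0, 0, 20], [0, 0, 15, 0, 0, 0, 20], [0, 0, 8, 0, 0, 0, 20], [0, 0, 4, 0, 0, 0, 20], [0, 0, 0, 0, 0, 0, 20], [0, 0, 0, 0, 0, 0, 20]]])

```text
clock: 12.55
tool_pos: [0.6284, 0.0309, 0.2328]
eef_rot: [1.0, -0.002, 0.001, -0.0]
contact_force: [0.9, -0.3, -1.1]
opening: 0.339
```

Request:
carry_out(motion=[[[0, 0, 3, 0, 0, 0, 20], [0, 0, 2, 0, 0, 0, 20], [0, 0, 1, 0, 0, 0, 20], [0, 0, 0, 0, 0, 0, 20]]])

```text
clock: 12.95
tool_pos: [0.6279, 0.0309, 0.2261]
eef_rot: [1.0, -0.002, 0.0, -0.0]
contact_force: [-0.8, -0.7, 1.7]
opening: 0.335
```

Request:
carry_out(motion=[[[0, 0, 1, 0, 0, 0, 20], [0, 0, 0, 0, 0, 0, 60], [0, 0, 0, 0, 0, 0, 60], [0, 0, 0, 0, 0, 0, 60], [0, 0, -15, 0, 0, 0, 60], [0, 0, -35, 0, 0, 0, 60], [0, 0, -35, 0, 0, 0, 60], [0, 0, 0, 0, 0, 0, 60]]])

```text
clock: 13.75
tool_pos: [0.6308, 0.0304, 0.3146]
eef_rot: [1.0, -0.002, 0.005, -0.0]
contact_force: [0.5, 0.4, 0.4]
opening: 0.599
```

Request:
carry_out(motion=[[[-40, 0, -10, 0, 0, 0, 60], [-40, 0, 0, 0, 0, 0, 60], [-40, 0, 0, 0, 0, 0, 60], [-40, 0, 0, 0, 0, -0.15, 60], [0, 0, 0, 0, 0, -0.15, 60], [0, 0, 0, 0, 0, -0.15, 60], [0, 0, 0, 0, 0, -0.15, 60], [0, 0, 0, 0, 0, -0.15, 60]]])

```text
clock: 14.55
tool_pos: [0.4676, 0.0314, 0.3193]
eef_rot: [0.93, 0.368, -0.0, -0.0]
contact_force: [-0.2, 1.4, -0.2]
opening: 0.599
```

Request:
carry_out(motion=[[[0, 0, 0, 0, 0, -0.15, 60], [0, 0, 0, 0, 0, -0.15, 60], [0, 0, 0, 0, 0, -0.15, 60], [0, 0, 0, 0, 0, -0.15, 60], [0, 0, 0, 0, 0, -0.15, 60], [0, 0, 0, 0, 0, -0.07, 60], [0, 0, 0, 0, 0, 0, 60]]])

```text
clock: 15.25
tool_pos: [0.4676, 0.0312, 0.3192]
eef_rot: [0.709, 0.706, -0.0, -0.0]
contact_force: [0.4, -0.3, 0.2]
opening: 0.602
```

```bash
cat >> h.py <<'E'
def red(s,p,w=25):
    u,v=proj(s,p).round().astype(int); x0,y0=max(u-w,0),max(v-w,0)
    h=cv2.cvtColor(s['pixels'],cv2.COLOR_RGB2HSV)[y0:v+w,x0:u+w]
    m=cv2.inRange(h,(0,150,70),(6,255,255))|cv2.inRange(h,(174,150,70),(180,255,255))
    n,l,t,c=cv2.connectedComponentsWithStats(m); i=1+t[1:,4].argmax(); return c[i]+[x0,y0],t[i]
E
python3 - <<'E'
from h import *
st();s=snap('top','top6.png');s2=snap('scene')
P=(.456,.283,.115)
a,b=red(s,P),red(s2,P); print(a,b,tri(s,a[0],s2,b[0]),onz(s,*a[0],.125))
# pivot: disc on the lever, pixels from first top crop (124,216)/3
print('pivot',onz(s,100+124/3,155+216/3,.1))
im=s2['pixels'][100:310,80:340,::-1]; o=np.zeros((560,800,3),np.uint8)
o[:420,:520]=cv2.resize(im,(520,420)); o[:560,520:]=cv2.resize(s['pixels'][150:290,95:165,::-1],(280,560)); cv2.imwrite('pics/m6.png',o)
E
```

```text
t 15.25 tcp [0.4676 0.0312 0.3192] F [ 0.4 -0.3  0.2] open 0.602
tool x [0.004 1.    0.   ] z [-0.001  0.    -1.   ]
(array([121.52380952, 253.9047619 ]), array([19, 22,  8,  7, 42], dtype=int32)) (array([115.87777778, 181.88888889]), array([20, 18,  9, 15, 90], dtype=int32)) (array([0.45661748, 0.28846648, 0.11371654]), np.float64(0.0005357025113824199)) [0.45589669 0.28588361 0.125     ]
pivot [0.52016401 0.24709108 0.1       ]
```

View pics/m6.png

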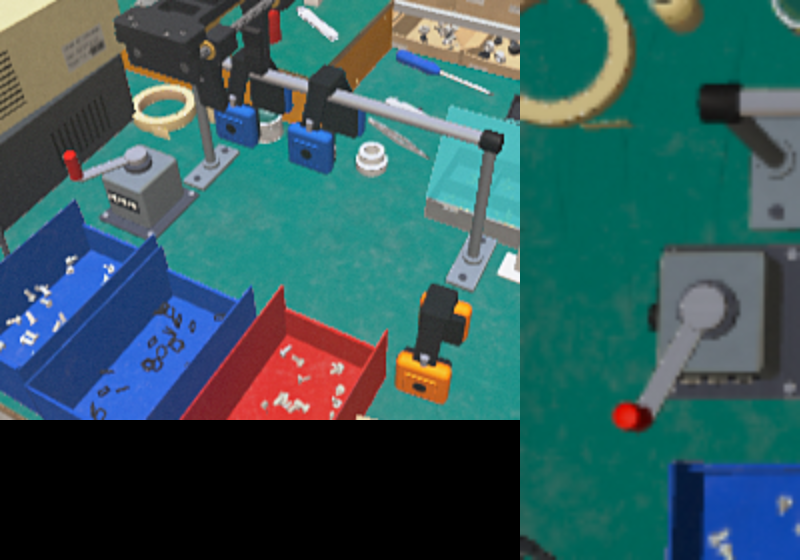

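Both blues hang free and the orange stands untouched. The knob triangulates to (0.4565, 0.287). Now I check the clearance to the beige machine beside it.

```bash
python3 - <<'E'
from h import *
s=snap('top');s2=snap('scene')
for a,b in(((82,150),(137,80)),((83,308),(28,142))): print(tri(s,a,s2,b))
for z in(.2,.25,.3): print(onz(s,95,255,z).round(3),onz(s,83,255,z).round(3))
cv2.imwrite('pics/m7.png',np.hstack([cv2.resize(s2['pixels'][60:260,0:200,::-1],(400,400)),cv2.resize(s['pixels'][130:330,0:200,::-1],(400,400))]))
E
```

```text
(array([0.65829373, 0.34199117, 0.27710196]), np.float64(0.014087932409727492))
(array([0.33894984, 0.31989826, 0.29220449]), np.float64(0.014570979692181756))
[0.451 0.324 0.2  ] [0.451 0.35  0.2  ]
[0.448 0.309 0.25 ] [0.449 0.334 0.25 ]
[0.446 0.295 0.3  ] [0.447 0.318 0.3  ]
```

View pics/m7.png

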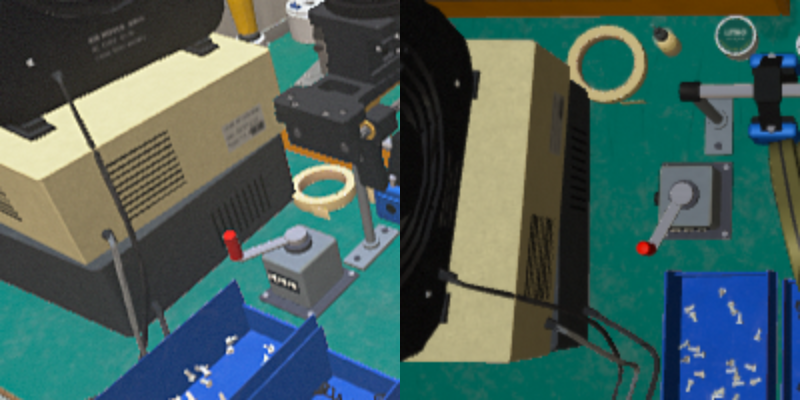

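The machine wall is at y≈0.38, so there is enough room. Moving over the knob.

Request:
carry_out(motion=[[[43, -2, 0, 0, 0, 0, 60], [43, -2, 0, 0, 0, 0, 60], [43, -2, 0, 0, 0, 0, 60], [43, -2, 0, 0, 0, 0, 60], [43, -2, 0, 0, 0, 0, 60], [41, -2, 0, 0, 0, 0, 60], [0, 0, 40, 0, 0, 0, 60], [0, 0, 40, 0, 0, 0, 60]]])

```text
clock: 16.25
tool_pos: [0.4571, 0.29, 0.2395]
eef_rot: [0.708, 0.707, 0.002, 0.0]
contact_force: [-0.1, -0.8, -0.7]
opening: 0.6
```

```bash
python3 - <<'E'
from h import *
st();s2=snap('scene'); w=snap('wrist')
o=np.zeros((400,800,3),np.uint8); o[:,:400]=cv2.resize(s2['pixels'][80:280,60:260,::-1],(400,400));o[:,400:]=cv2.resize(w['pixels'][100:384,114:398,::-1],(400,400));cv2.imwrite('pics/m8.png',o)
E
```

```text
t 16.25 tcp [0.4571 0.29   0.2395] F [-0.1 -0.8 -0.7] open 0.6
tool x [0.002 1.    0.003] z [ 0.003  0.003 -1.   ]
```

View pics/m8.png

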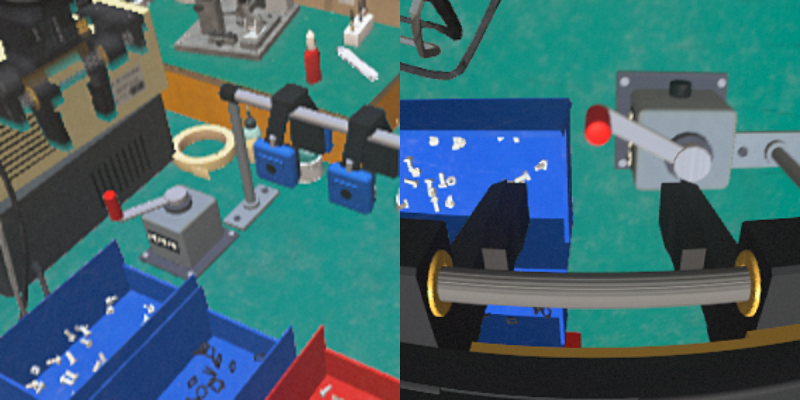

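Request:
carry_out(motion=[[[0, 0, 40, 0, 0, 0, 60], [-1, 0, 35, 0, 0, 0, 60], [0, 0, 20, 0, 0, 0, 60], [0, 0, 14, 0, 0, 0, 60], [0, 0, 6, 0, 0, 0, 60], [0, 0, 0, 0, 0, 0, 60], [0, 0, 0, 0, 0, 0, 60]]])

```text
clock: 17.05
tool_pos: [0.4578, 0.2868, 0.126]
eef_rot: [0.709, 0.706, 0.001, 0.0]
contact_force: [0.0, -0.1, 0.5]
opening: 0.596
```

Request:
carry_out(motion=[[[0, 0, 1, 0, 0, 0, 5], [0, 0, 0, 0, 0, 0, 5], [0, 0, 0, 0, 0, 0, 5], [0, 0, 0, 0, 0, 0, 5], [0, 0, 0, 0, 0, 0, 5], [0, 0, 0, 0, 0, 0, 5], [0, 0, 0, 0, 0, 0, 5], [0, 0, 0, 0, 0, 0, 5]]], squeeze=25)

```text
clock: 17.85
tool_pos: [0.456, 0.2865, 0.1237]
eef_rot: [0.708, 0.706, -0.001, -0.0]
contact_force: [-3.0, -0.2, 3.4]
opening: 0.168
```

Request:
carry_out(motion=[[[-6.5, -3.5, 0, 0, 0, 0, 5], [-7, -3, 0, 0, 0, 0, 5], [-14.5, -4, 0, 0, 0, 0, 5], [-15, -1, 0, 0, 0, 0, 5], [-15, 2, 0, 0, 0, 0, 5], [-14, 5, 0, 0, 0, 0, 5], [0, 0, 0, 0, 0, 0, 5], [0, 0, 0, 0, 0, 0, 5]]])

```text
clock: 18.65
tool_pos: [0.4521, 0.2167, 0.1239]
eef_rot: [0.708, 0.706, 0.002, -0.001]
contact_force: [-3.3, 5.9, 0.9]
opening: 0.177
```

Request:
carry_out(motion=[[[-3, 1.5, 0, 0, 0, 0, 5], [-3, 1.5, 0, 0, 0, 0, 5], [0, 0, 0, 0, 0, 0, 5], [0, 0, 0, 0, 0, 0, 5]]])

```text
clock: 19.05
tool_pos: [0.4542, 0.2117, 0.1238]
eef_rot: [0.707, 0.707, 0.002, -0.002]
contact_force: [-4.8, 7.7, 2.1]
opening: 0.173
```

```bash
python3 - <<'E'
from h import *
st();s=snap('top');s2=snap('scene')
P=(.452,.215,.115)
for q in(s,s2):
  try: print(red(q,P))
  except Exception as e: print(e)
print([proj(q,P) for q in(s,s2)])
o=np.zeros((400,800,3),np.uint8); o[:,:400]=cv2.resize(s2['pixels'][80:280,60:260,::-1],(400,400));o[:,400:]=cv2.resize(snap('wrist')['pixels'][100:384,114:398,::-1],(400,400));cv2.imwrite('pics/m9.png',o)
E
```

```text
t 19.05 tcp [0.4542 0.2117 0.1238] F [-4.8  7.7  2.1] open 0.173
tool x [-0.001  1.     0.005] z [ 0.     0.005 -1.   ]
attempt to get argmax of an empty sequence
(array([139.35, 190.5 ]), array([25, 18,  4, 13, 20], dtype=int32))
[array([153.10060246, 255.46633964]), array([137.7879579 , 192.10132794])]
```

View pics/m9.png

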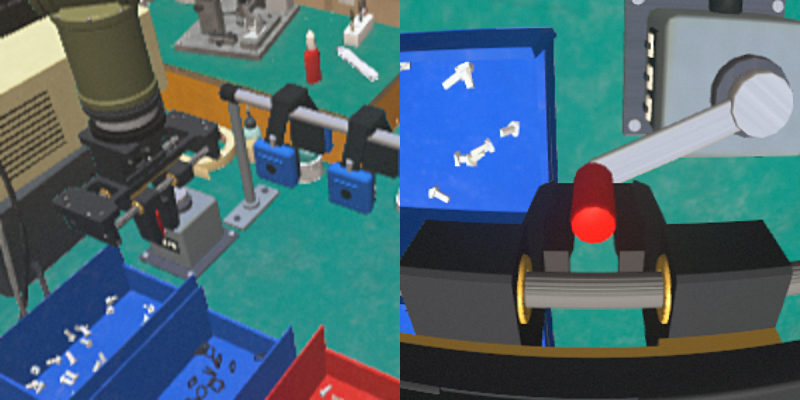

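The force along the swing is about 9 N, versus 7 N expected at the stop, with the pose angle near 1.05 rad. I push slightly more to be sure.

Request:
carry_out(motion=[[[-4, 2, 0, 0, 0, 0, 5], [-4, 2, 0, 0, 0, 0, 5], [0, 0, 0, 0, 0, 0, 5]]])

```text
clock: 19.5
tool_pos: [0.4567, 0.206, 0.1237]
eef_rot: [0.706, 0.708, 0.002, -0.003]
contact_force: [-8.9, 11.6, 1.6]
opening: 0.167
```

Now 14 N along the swing, well above the spring's 7 N, so the lever is hard on its stop. Releasing.

Request:
carry_out(motion=[[[0, -4, 0, 0, 0, 0, 80], [0, 0, 0, 0, 0, 0, 80], [0, 0, 0, 0, 0, 0, 80], [0, 0, 0, 0, 0, 0, 80], [0, 0, -30, 0, 0, 0, 80], [0, 0, -40, 0, 0, 0, 80], [0, 0, -50, 0, 0, 0, 80], [0, 0, -50, 0, 0, 0, 80]]])

```text
clock: 20.3
tool_pos: [0.4551, 0.1995, 0.2954]
eef_rot: [0.709, 0.705, -0.0, 0.0]
contact_force: [0.6, -0.5, -1.7]
opening: 0.797
```

```bash
python3 - <<'E'
from h import *
st();s=snap('top');s2=snap('scene')
P=(.456,.285,.115)
for q in(s,s2):
  try: print(red(q,P))
  except Exception as e: print(e)
for k in'bo': print(k,*cups(s,k,(.42,-.27),(.6,.25)),sep='\n ')
print(pad(s,(.475,-.172,.106),22))
E
```

```text
t 20.3 tcp [0.4551 0.1995 0.2954] F [ 0.6 -0.5 -1.7] open 0.797
tool x [ 0.005  1.    -0.001] z [-0.    -0.001 -1.   ]
attempt to get argmax of an empty sequence
(array([115.87777778, 181.88888889]), array([20, 18,  9, 15, 90], dtype=int32))
b
o
 (array([ 0.518 , -0.1691,  0.05  ]), array([313. , 228.3]), 106)
 (array([ 0.4336, -0.1788,  0.05  ]), array([318.1, 262.4]), 131)
[([8, 5, 25, 36, 470], array([318.1, 244.3]))]
```

Lever is home: its scene pixel is identical to the start. The orange set is still at (0.475, -0.172). Travelling there.

Request:
carry_out(motion=[[[-46, 2.5, -6, 0, 0, 0, 60], [-46, 2.5, -6, 0, 0, 0, 60], [-46, 2.5, -6, 0, 0, 0, 60], [-46, 2.5, -6, 0, 0, 0, 60], [-46, 2.5, -6, 0, 0, 0, 60], [-46, 2.5, -6, 0, 0, 0, 60], [-46, 2.5, -4, 0, 0, 0, 60], [-46, 2.5, 0, 0, 0, 0, 60]]])

```text
clock: 21.2
tool_pos: [0.4733, -0.1703, 0.3339]
eef_rot: [0.709, 0.705, 0.0, 0.001]
contact_force: [1.3, 0.2, 0.4]
opening: 0.6
```

Request:
carry_out(motion=[[[0, 0, 0, 0, 0, 0.15, 60], [0, 0, 0, 0, 0, 0.15, 60], [0, 0, 0, 0, 0, 0.15, 60], [0, 0, 0, 0, 0, 0.15, 60], [0, 0, 0, 0, 0, 0.15, 60], [0, 0, 0, 0, 0, 0.15, 60], [0, 0, 0, 0, 0, 0.15, 60], [0, 0, 0, 0, 0, 0.15, 60]]])

```text
clock: 22.0
tool_pos: [0.4731, -0.1683, 0.3332]
eef_rot: [0.984, 0.179, -0.0, 0.0]
contact_force: [-0.8, -0.1, -0.8]
opening: 0.599
```

Request:
carry_out(motion=[[[0, 0, 0, 0, 0, 0.15, 60], [0, 0, 0, 0, 0, 0.1, 60], [0, 0, 0, 0, 0, 0, 60], [0, 0, 0, 0, 0, 0, 60]]])

```text
clock: 22.4
tool_pos: [0.4734, -0.1679, 0.3334]
eef_rot: [0.998, 0.059, -0.0, 0.0]
contact_force: [-0.5, 0.2, 0.0]
opening: 0.599
```

```bash
python3 - <<'E'
from h import *
t=st();print(t['q'].round(2));s=snap('top');w=snap('wrist')
for k in'bo': print(k,*cups(s,k,(.42,-.27),(.6,.25)),sep='\n ')
s2=snap('scene')
o=np.zeros((400,800,3),np.uint8); o[:,:400]=cv2.resize(s2['pixels'][80:320,120:360,::-1],(400,400));o[:,400:]=cv2.resize(w['pixels'][100:384,114:398,::-1],(400,400));cv2.imwrite('pics/m10.png',o)
E
```

```text
t 22.4 tcp [ 0.4734 -0.1679  0.3334] F [-0.5  0.2  0. ] open 0.599
tool x [ 0.993  0.119 -0.001] z [-0.001 -0.    -1.   ]
[ 0.1   0.44  0.23  1.84 -0.13  0.87 -1.06]
b
o
 (array([ 0.4337, -0.1792,  0.05  ]), array([318.2, 262.4]), 131)
```

View pics/m10.png

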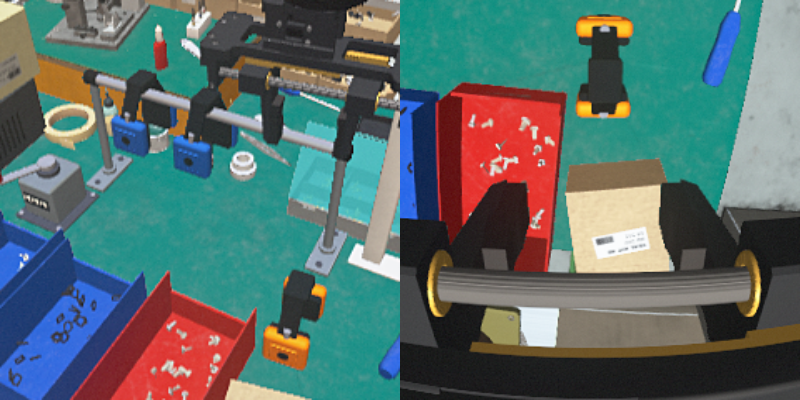

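Crown (≈604) sits about 5–9 mm to the right of the jaw centre (594). I shift 6 mm and descend.

Request:
carry_out(motion=[[[2, 6, 40, 0, 0, 0, 60], [0, 0, 40, 0, 0, 0, 60], [0, 0, 40, 0, 0, 0, 60], [0, 0, 40, 0, 0, 0, 60], [0, 0, 30, 0, 0, 0, 60], [0, 0, 20, 0, 0, 0, 60], [0, 0, 8, 0, 0, 0, 60], [0, 0, 0, 0, 0, 0, 60]]])

```text
clock: 23.35
tool_pos: [0.476, -0.1734, 0.1151]
eef_rot: [0.998, 0.058, -0.001, -0.0]
contact_force: [-0.1, 0.2, 0.3]
opening: 0.6
```

Request:
carry_out(motion=[[[0, 0, 2, 0, 0, 0, 60], [0, 0, 0, 0, 0, 0, 60], [0, 0, 0, 0, 0, 0, 20], [0, 0, 0, 0, 0, 0, 20], [0, 0, 0, 0, 0, 0, 20], [0, 0, 0, 0, 0, 0, 20], [0, 0, 0, 0, 0, 0, 20], [0, 0, 0, 0, 0, 0, 20]]], squeeze=30)

```text
clock: 24.15
tool_pos: [0.4766, -0.1737, 0.114]
eef_rot: [0.998, 0.058, 0.0, 0.0]
contact_force: [-0.1, -1.0, 4.2]
opening: 0.34
```

Request:
carry_out(motion=[[[0, 0, -20, 0, 0, 0, 20], [0, 0, -35, 0, 0, 0, 20], [0, 0, -35, 0, 0, 0, 20], [0, 0, -35, 0, 0, 0, 20], [0, 0, -35, 0, 0, 0, 20], [0, 0, -35, 0, 0, 0, 20], [0, 0, -35, 0, 0, 0, 20], [0, 0, 0, 0, 0, 0.12, 20]]])

```text
clock: 24.95
tool_pos: [0.478, -0.1741, 0.3476]
eef_rot: [1.0, -0.003, 0.004, 0.001]
contact_force: [0.3, -1.1, -2.6]
opening: 0.341
```

Request:
carry_out(motion=[[[0, -36, 0, 0, 0, 0, 20], [0, -36, 0, 0, 0, 0, 20], [0, -36, 0, 0, 0, 0, 20], [37, 0, 0, 0, 0, 0, 20], [37, 0, 0, 0, 0, 0, 20], [37, 0, 0, 0, 0, 0, 20], [37, 0, 0, 0, 0, 0, 20], [0, 0, 0, 0, 0, 0, 20]]])

```text
clock: 25.75
tool_pos: [0.6279, -0.0646, 0.3417]
eef_rot: [1.0, -0.0, 0.0, -0.0]
contact_force: [-0.4, 0.2, -2.0]
opening: 0.34
```

```bash
python3 - <<'E'
from h import *
st();w=snap('wrist');s2=snap('scene')
o=np.zeros((400,800,3),np.uint8); o[:,:400]=cv2.resize(s2['pixels'][50:290,120:360,::-1],(400,400));o[:,400:]=cv2.resize(w['pixels'][100:384,114:398,::-1],(400,400));cv2.imwrite('pics/m11.png',o)
E
```

```text
t 25.75 tcp [ 0.6279 -0.0646  0.3417] F [-0.4  0.2 -2. ] open 0.34
tool x [ 1.    -0.001  0.001] z [ 0.001  0.    -1.   ]
```

View pics/m11.png

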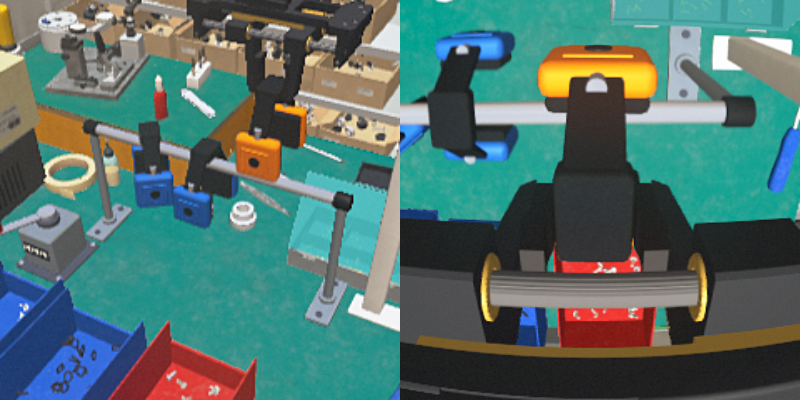

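Orange is held level over the bar and clear of blue 2. Blue 1 has been knocked along the bar and turned towards blue 2; I'll check it after placing the orange.

Request:
carry_out(motion=[[[0, 0, 30, 0, 0, 0, 20], [0, 0, 30, 0, 0, 0, 20], [0, 0, 25, 0, 0, 0, 20], [0, 0, 15, 0, 0, 0, 20], [0, 0, 8, 0, 0, 0, 20], [0, 0, 4, 0, 0, 0, 20], [0, 0, 0, 0, 0, 0, 20], [0, 0, 0, 0, 0, 0, 20]]])

```text
clock: 26.65
tool_pos: [0.625, -0.0659, 0.2327]
eef_rot: [1.0, -0.002, 0.001, 0.0]
contact_force: [0.2, 0.6, -1.1]
opening: 0.336
```

Request:
carry_out(motion=[[[0, 0, 3, 0, 0, 0, 20], [0, 0, 2, 0, 0, 0, 20], [0, 0, 1, 0, 0, 0, 20], [0, 0, 0, 0, 0, 0, 20]]])

```text
clock: 27.05
tool_pos: [0.6246, -0.0658, 0.2257]
eef_rot: [1.0, -0.002, -0.0, -0.0]
contact_force: [0.4, -0.6, -1.0]
opening: 0.333
```

Request:
carry_out(motion=[[[0, 0, 1, 0, 0, 0, 20], [0, 0, 1, 0, 0, 0, 20], [0, 0, 0, 0, 0, 0, 20]]])

```text
clock: 27.35
tool_pos: [0.6247, -0.0659, 0.2254]
eef_rot: [1.0, -0.002, 0.001, -0.0]
contact_force: [-2.7, 1.0, 8.1]
opening: 0.337
```

Contact (Fz 8 N). Releasing, rising and backing off.

Request:
carry_out(motion=[[[0, 0, -1, 0, 0, 0, 60], [0, 0, 0, 0, 0, 0, 60], [0, 0, 0, 0, 0, 0, 60], [0, 0, -15, 0, 0, 0, 60], [0, 0, -35, 0, 0, 0, 60], [0, 0, -35, 0, 0, 0, 60], [0, 0, -25, 0, 0, 0, 60], [-30, 0, 0, 0, 0, 0, 60]]])

```text
clock: 28.15
tool_pos: [0.5993, -0.0659, 0.3382]
eef_rot: [1.0, -0.001, 0.006, 0.001]
contact_force: [-0.1, 0.1, -0.8]
opening: 0.597
```

Request:
carry_out(motion=[[[-40, 0, 0, 0, 0, 0, 60], [-40, 0, 0, 0, 0, 0, 60], [-40, 0, 0, 0, 0, 0, 60], [0, 0, 0, 0, 0, -0.15, 60], [0, 0, 0, 0, 0, -0.15, 60], [0, 0, 0, 0, 0, -0.15, 60], [0, 0, 0, 0, 0, -0.15, 60], [0, 0, 0, 0, 0, -0.15, 60]]])

```text
clock: 28.95
tool_pos: [0.4747, -0.0654, 0.3347]
eef_rot: [0.93, 0.368, 0.0, 0.0]
contact_force: [0.5, -0.6, 0.1]
opening: 0.597
```

```bash
python3 - <<'E'
from h import *
st();s=snap('top');s2=snap('scene')
o=np.zeros((560,800,3),np.uint8); o[:280,:480]=cv2.resize(s['pixels'][150:270,120:326,::-1],(480,280));o[280:,:]=cv2.resize(s2['pixels'][110:215,100:400,::-1],(800,280));cv2.imwrite('pics/m12.png',o)
E
```

```text
t 28.95 tcp [ 0.4747 -0.0654  0.3347] F [ 0.5 -0.6  0.1] open 0.597
tool x [0.73  0.684 0.   ] z [ 0. -0. -1.]
```

View pics/m12.png

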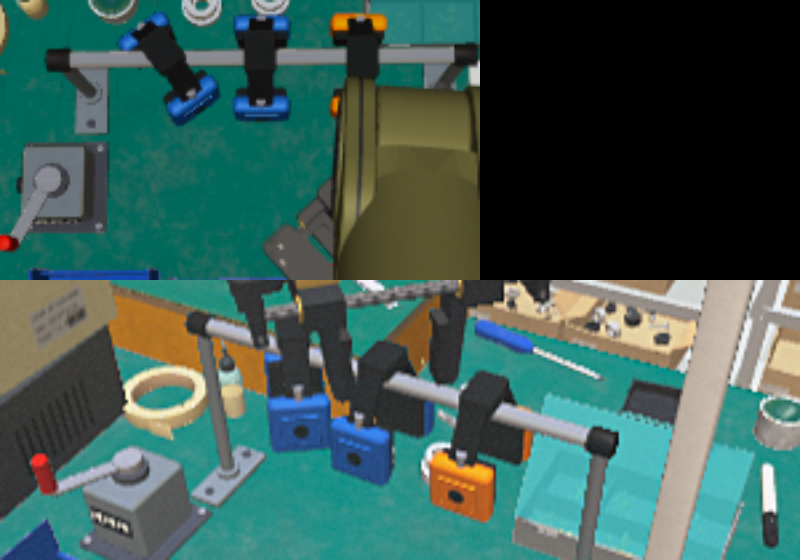

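All three hang. Blue 1 is twisted about 30° about vertical, but it sits on the bar, clear of its neighbour, one cup each side, which is within the rules. On to the second lever stroke.

Request:
carry_out(motion=[[[0, 0, 0, 0, 0, -0.15, 60], [0, 0, 0, 0, 0, -0.15, 60], [0, 0, 0, 0, 0, -0.15, 60], [0, 0, 0, 0, 0, -0.15, 60], [0, 0, 0, 0, 0, -0.15, 60], [0, 0, 0, 0, 0, -0.07, 60], [0, 0, 0, 0, 0, 0, 60]]])

```text
clock: 29.75
tool_pos: [0.4746, -0.0656, 0.3346]
eef_rot: [0.71, 0.704, 0.0, -0.0]
contact_force: [0.3, 0.4, 0.7]
opening: 0.598
```

Request:
carry_out(motion=[[[44, -2.2, 0, 0, 0, 0, 60], [44, -2.2, 0, 0, 0, 0, 60], [44, -2.2, 0, 0, 0, 0, 60], [44, -2.2, 0, 0, 0, 0, 60], [44, -2.2, 0, 0, 0, 0, 60], [44, -2.2, 0, 0, 0, 0, 60], [44, -2.2, 0, 0, 0, 0, 60], [44, -2.2, 0, 0, 0, 0, 60]]])

```text
clock: 30.55
tool_pos: [0.4582, 0.2884, 0.3347]
eef_rot: [0.71, 0.704, -0.0, 0.0]
contact_force: [0.9, -0.4, 0.3]
opening: 0.601
```

Request:
carry_out(motion=[[[0, 0, 35, 0, 0, 0, 60], [0, 0, 35, 0, 0, 0, 60], [0, 0, 25, 0, 0, 0, 60], [0, 0, 0, 0, 0, 0, 60], [0, 0, 0, 0, 0, 0, 60]]])

```text
clock: 31.05
tool_pos: [0.4587, 0.2869, 0.24]
eef_rot: [0.709, 0.705, -0.0, 0.0]
contact_force: [0.1, -1.0, -0.1]
opening: 0.598
```

Request:
carry_out(motion=[[[0, -2, 40, 0, 0, 0, 60], [0, 0, 35, 0, 0, 0, 60], [0, 0, 20, 0, 0, 0, 60], [0, 0, 15, 0, 0, 0, 60], [0, 0, 6, 0, 0, 0, 60], [0, 0, 0, 0, 0, 0, 60], [0, 0, 0, 0, 0, 0, 60]]])

```text
clock: 31.75
tool_pos: [0.4574, 0.2873, 0.125]
eef_rot: [0.709, 0.705, 0.001, 0.0]
contact_force: [-0.4, 0.2, 0.2]
opening: 0.599
```

Request:
carry_out(motion=[[[0, 0, 0, 0, 0, 0, 5], [0, 0, 0, 0, 0, 0, 5], [0, 0, 0, 0, 0, 0, 5], [0, 0, 0, 0, 0, 0, 5], [0, 0, 0, 0, 0, 0, 5], [0, 0, 0, 0, 0, 0, 5], [0, 0, 0, 0, 0, 0, 5], [0, 0, 0, 0, 0, 0, 5]]], squeeze=25)

```text
clock: 32.55
tool_pos: [0.456, 0.2867, 0.1237]
eef_rot: [0.708, 0.706, -0.0, -0.0]
contact_force: [-1.9, -0.2, 3.0]
opening: 0.168
```

Request:
carry_out(motion=[[[-6.5, -3.5, 0, 0, 0, 0, 5], [-7, -3, 0, 0, 0, 0, 5], [-14.5, -4, 0, 0, 0, 0, 5], [-15, -1, 0, 0, 0, 0, 5], [-15, 2, 0, 0, 0, 0, 5], [-14, 5, 0, 0, 0, 0, 5], [0, 0, 0, 0, 0, 0, 5], [0, 0, 0, 0, 0, 0, 5]]])

```text
clock: 33.35
tool_pos: [0.452, 0.2173, 0.124]
eef_rot: [0.708, 0.706, 0.002, -0.001]
contact_force: [-0.3, 5.7, -0.3]
opening: 0.174
```

Request:
carry_out(motion=[[[-4, 2, 0, 0, 0, 0, 5], [-4, 2, 0, 0, 0, 0, 5], [-4, 2, 0, 0, 0, 0, 5], [-2, 1, 0, 0, 0, 0, 5], [0, 0, 0, 0, 0, 0, 5]]])

```text
clock: 33.85
tool_pos: [0.4566, 0.2068, 0.1238]
eef_rot: [0.706, 0.708, 0.003, -0.003]
contact_force: [-6.5, 12.9, -0.0]
opening: 0.171
```

14.5 N along the swing again, so the lever is hard on its stop. Releasing.

Request:
carry_out(motion=[[[0, -4, 0, 0, 0, 0, 80], [0, 0, 0, 0, 0, 0, 80], [0, 0, 0, 0, 0, 0, 80], [0, 0, 0, 0, 0, 0, 80], [0, 0, -30, 0, 0, 0, 80], [0, 0, -40, 0, 0, 0, 80], [0, 0, -50, 0, 0, 0, 80], [0, 0, -50, 0, 0, 0, 80]]])

```text
clock: 34.65
tool_pos: [0.4544, 0.1998, 0.2954]
eef_rot: [0.709, 0.705, -0.001, 0.0]
contact_force: [1.6, 0.7, 0.1]
opening: 0.8
```

Request:
carry_out(motion=[[[-40, -3, 0, 0, 0, 0, 80], [-40, -3, 0, 0, 0, 0, 80], [-40, -3, 0, 0, 0, 0, 80], [-40, -3, 0, 0, 0, 0, 80], [-40, -3, 0, 0, 0, 0, 80], [-40, -3, 0, 0, 0, 0, 80], [0, 0, 0, 0, 0, 0, 80], [0, 0, 0, 0, 0, 0, 80]]])

```text
clock: 35.45
tool_pos: [0.4356, -0.0403, 0.2938]
eef_rot: [0.71, 0.704, 0.0, 0.0]
contact_force: [0.0, -0.4, -0.0]
opening: 0.802
```

```bash
python3 - <<'E'
from h import *
st();s=snap('top');s2=snap('scene')
P=(.456,.285,.115)
a,b=red(s,P),red(s2,P); print(a[0],b[0],tri(s,a[0],s2,b[0])[0])
o=np.zeros((560,800,3),np.uint8); o[:280,:480]=cv2.resize(s['pixels'][150:270,120:326,::-1],(480,280));o[280:,:]=cv2.resize(s2['pixels'][110:215,100:400,::-1],(800,280));cv2.imwrite('pics/m13.png',o)
E
```

```text
t 35.45 tcp [ 0.4356 -0.0403  0.2938] F [ 0.  -0.4 -0. ] open 0.802
tool x [ 0.007  1.    -0.   ] z [ 0. -0. -1.]
[121.79069767 254.04651163] [115.91208791 181.96703297] [0.45622986 0.28779036 0.11404438]
```

View pics/m13.png

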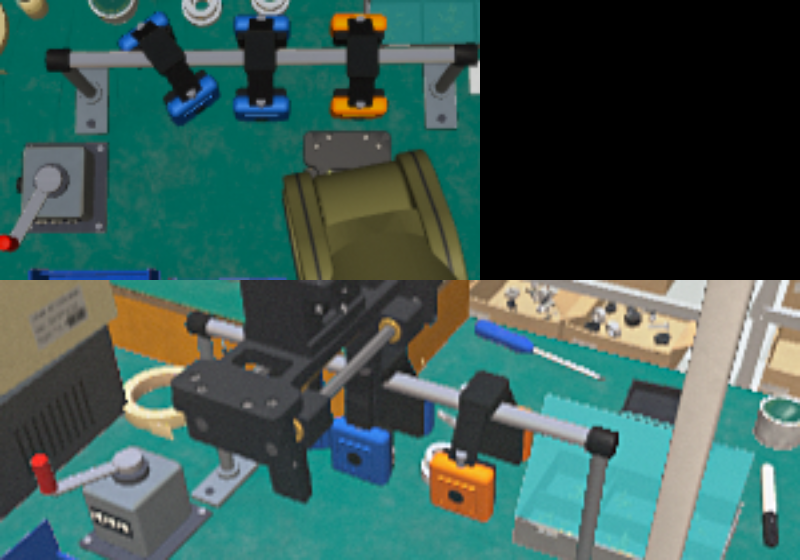

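All three sets are on the bar (top-crop x 178, 262, 358), unchanged since the last look. The lever is home, with the knob at (0.456, 0.288), and the gripper is clear. Handing in.

```bash
python3 -c "
from h import *
print(ticket.finish_job())"
```

```text
the job is handed in; nothing more can be done
None
```

The job is handed in, at about 35 s of the 210 s allowed; no verdict was reported. Only two blue sets and one orange set were present. I hung both blues, gave the counter lever a full stroke, hung the orange, then gave the lever a second full stroke.

**Lever:** I read the angle from force and tool position, not from the joint. Both strokes pushed to about 14 N along the swing, against the spring's 7 N, so the lever was on its stop each time. Pictures after each release showed the knob back at its starting position.

**Last check:** all three sets were on the bar, one cup on each side, and had not moved since the previous picture. The gripper was clear with no contact force. I saw no bystander moved, but I did not measure their positions.

**What did not go cleanly:** blue 1 was knocked while it hung and is now turned about 30° around the vertical. It is still on the bar and clear of its neighbour. I judged that within the rules and left it, without measuring its crown position or tilt.

I viewed 15 pictures, one over the budget of 14.

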